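# Make the shaft carrier ready to travel

## Robot

A 7-joint arm with a two-finger parallel gripper is mounted at the origin on a cart in front of the work surface, level with it; the furniture and walls round the work are solid. World frame = base frame: x ahead of the robot, y to its left, z up, the work surface at z = 0. Lengths are in m, angles in rad, forces in N, time in s.
With the tool pointing down it reaches from about 0.35 to 0.9 m from the base axis. Payload 8.1 kg.
Tool frame: the origin (TCP) lies at the very end of the fingers, on their centre line; the grasp point (between the pads) lies 19 mm behind it (arm.tcp_to_grasp is the distance from the TCP to the grasp point, in m); z points along the fingers, y is the line along which they close (so a half turn about z gives the same grasp; the last joint's range is limited). The gripper opens to 92 mm and grips with 3 to 60 N. Pads are 19 mm wide; open, the fingers measure 130 mm over their backs; the gripper's body (75 mm by 190 mm) begins 47 mm behind the grasp point.
Start: joints at [-1.326, 0.434, 0.025, 1.573, -0.012, 1.134, -0.075], TCP at [0.213, 0.588, 0.227] pointing down, gripper open.
Joint ranges: [-2.62, 2.62], [-0.44, 2.09], [-1.27, 1.32], [0.08, 2.57], [-1.32, 4.46], [0.12, 2], [-2.74, 2.74]. Speed limits (rad/s): [2.22, 2.22, 3.01, 3.01, 3.14, 3.14, 3.14].

## Interface

Orientations are given as a rotation vector (axis times angle).
In Python, from cell import arm gives the robot as it stands.
- The arm moves only by the tool jog_arm, called after "Call:" by a JSON object that holds its "api" and its "payload". Schema: {"type":"object","properties":{"increments":{"type":"array","items":{"type":"number"},"minItems":5,"maxItems":50},"force":{"type":"number"},"only":{"type":"string"},"quiet":{"type":"boolean"},"lines":{"type":"string"}},"required":["increments"],"additionalProperties":false}. increments is one flat list of numbers that holds 1 to 10 rows one after another, with no inner brackets; each row has 5 numbers: dx, dy, dz in shares of the most that a row can go, 1 being 50 mm, then a turn about the tool's z in normalised numbers (1 is pi/2 rad), then the opening from 0.0 (shut) to 1.0 (fully open); each row shifts and turns the commanded pose from where the row before left it, along the tool's axes as they then stand; what a row does not reach is not made up. A row lasts 1/10 s, in which the tool goes at most 0.05 m and 0.15 rad, less where a joint would pass 70% of its speed; a pose out of reach is approached as far as the arm can. The fingers move at their own pace and stop on an object; force is the grip in N (left out, the last holds). Time passes only in rows, so rows that do not move let the fingers close. The tool returns the time, the measured TCP pose, the force, the opening and the grip force at its end. only (a regular expression) keeps the lines of the reply that match it, lines (a string "A,B") keeps lines A to B, and quiet returns only ok. No shift or turn number may pass 1 either way. Input that does not fit is refused with a message, and nothing moves.
- arm.observe(): the state, without advancing time (a new reading comes with each control period).
- arm.get_image(name): name is "scene" or "top" or "wrist"; returns a dict with "image" (480x640x3 uint8, blue, green, red), "fx", "fy", "cx", "cy" (pixels), "cam_to_world" (4x4, takes a point from camera to world coordinates); the wrist camera has in their place "mount" (4x4, takes a point from camera to tool coordinates, whose origin is the TCP and whose axes are the flange's). Camera axes: x right, y down, z forward; pixel columns grow to the right and rows downward; lengths in m; the calibration is good to about 2 mm. The wrist camera is an equidistant fisheye: a pixel r from the principal point sees the ray r / f radians off the axis. A picture is of the moment at which its call begins: read the wrist's pose just before it. There is no depth.
- arm.sign_off(): hands the job in; it is judged then, once.
The state is a dict: "clock": time; "joints": joint angles; "dq": joint speeds; "joint_efforts": joint torques, N m; "position": TCP position; "ee_rot": TCP orientation; "force": force on the tool from outside, world axes, zero at the start; "ft_torque": the same for the moment, N m; "width": opening from 0.0 (shut) to 1.0 (fully open); "gripper_force": force on a finger pad.
Only numpy, scipy, OpenCV 4.12 (cv2) and the standard library are available. Lean on these libraries where they do the work, as an engineer would, in place of code of your own. Each camera call takes 0.05 s, during which the arm holds its last target. There are 200 camera calls.

## Task

Get the shaft carrier ready to travel: take the marker pen out of its cradle and lay it flat on the granite, clear of the carrier, then lay the ground shaft from the blue tray in the cradle that the pen has freed. Swing the yellow keeper bar shut over both shafts until it clicks home against its stop, and leave the oil bottle, loupe, rollers and setting ring where they stand.

Things in the scene. Friction and masses are not known exactly. Their poses are not given: they have to be found in the camera images.
- rack: shaft carrier, fixed on the granite: aluminium base 96 x 182 x 8 mm (x, y, z), origin at the centre of its underside. Two blue V rails (12 mm wide, at x = -29 and +29 mm, y -54 to 54, tops at z = 28) form two cradles along x at y = +28 and -28 mm: 90 degree V, bottom at z = 12.5 mm. Between the rails (x -23 to 23 mm) fingers have room down to the base at z = 8 mm
- cradle_left (a point): where the middle of a seated shaft belongs in the cradle at rack y = +28 mm: on the shaft's axis, 30 mm above the granite; axes as the rack's
- cradle_right (a point): the same for the cradle at rack y = -28 mm
- keeper (a joint): angle q (rad) of the yellow keeper bar about its upright pivot: 0 = shut on its stop, along the rack's -y over both cradles; grows as it swings out to the rack's -x side (1.57: points to -x; limit 2.1): a point r from the pivot is at rack x = -r sin q, y = 77 mm - r cos q. Stays where left. Starts at 0.4 to 1.9; below about 1.25 it is in the way of what lies in the cradles: swing it out first
- keeper_hinge (a point): on the keeper's pivot axis (rack x = 0, y = 77 mm, on a post 17 mm thick), 54 mm above the granite; turns with the bar. The bar runs straight along this point's -y, z = 46 to 62 mm above the granite, flanks at x = -5 and +5 mm; at q = 0 the point's axes are the rack's. Seated shafts reach up to z = 42.5 mm, rubber pads under the bar down to 44.7 mm
- keeper_tip (a point): the free end of the bar, on its centre line, 166 mm from the pivot, 54 mm above the granite; axes as keeper_hinge
- catch (a point): top of the catch's brass spring roller (10 mm across): rack x = -6, y = -77, z = 46 mm, on a block (x -13 to 11, y -86 to -68, z up to 31 mm); the bar's stop stands behind it (x 5.7 to 12.7, z up to 64 mm). From q = 0.085 the bar must be pushed over the roller (about 6 N at its tip), beyond q = 0.03 it snaps to 0 and is held there; let go earlier, it springs back to 0.08 or more
- shaft_1: stepped ground steel shaft, 110 mm long along its own y, 25 mm across at the two collars (about y = -29 and +34 mm), a little thinner between and 17 mm at the ends, 0.19 kg; lies in one of the cradles (either) from the start, where it belongs. The body's origin is on its skin, so use shaft_1_mid; it may have rolled about its y
- shaft_1_mid (a point): middle of shaft_1, on its axis
- shaft_2: the same kind of shaft; lies at the start in the blue tray, roughly along the tray's y, its axis 15.5 mm above the granite; it may have rolled about its y
- shaft_2_mid (a point): middle of shaft_2, on its axis
- pen: white marker pen with black cap, 135 mm long along its own y, 17 x 16 mm across, 12 g; lies at the start in the other cradle, its axis about 26 mm above the granite, sticking out in front of and behind the carrier. Lay it down on the granite (axis then 8 mm up), where it does not lean on anything
- pen_mid (a point): middle of the pen, on its axis
- tray: loose blue parts tray, outside 112 (x) x 162 (y) x 26 mm with its rim; inside 94 x 144 mm at the floor, floor 3 mm thick; origin at the centre of its underside. It stands to the right of the carrier; the granite between carrier and tray (a strip at least 100 mm wide, along x from 0.40 to 0.54 m) is free at the start
- oil_bottle: small amber dropper bottle, 34 mm across, 102 mm high, behind the work; origin at the centre of its underside; leave it
- loupe: black eyepiece loupe, 39 mm across, 38 mm high; origin at the centre of its underside; leave it
- roller_0: upright steel roller, 20 mm across, 24 mm high; origin at the centre of its underside; leave it
- roller_1: the same as roller_0
- roller_2: the same as roller_0
- setting_ring: steel setting ring, 50 mm across, 15 mm high, lying flat; origin at the centre of its underside; leave it

How it is judged:
On the way, in this order (a step that is already met when the one before it is completed fails the run):
1. the pen lies flat on the granite (or the tray floor), off the carrier (height (world z) of pen_mid between 0.004 and 0.0135 m and angle between pen's own y axis and vertical above 1.48 rad and linear speed of pen below 0.02 m/s and contact force between the fingers and pen below 0.05 N), for 0.2 s.
2. both shafts lie seated in the two cradles ((y of shaft_1_mid in the frame of rack between 0.024 and 0.032 m or y of shaft_1_mid in the frame of rack between -0.032 and -0.024 m) and x of shaft_1_mid in the frame of rack between -0.012 and 0.012 m and z of shaft_1_mid in the frame of rack between 0.027 and 0.0325 m and angle between the y axis of each of shaft_1, shaft_2 and the x axis of rack, either way round below 0.06 rad and (y of shaft_2_mid in the frame of rack between 0.024 and 0.032 m or y of shaft_2_mid in the frame of rack between -0.032 and -0.024 m) and x of shaft_2_mid in the frame of rack between -0.012 and 0.012 m and z of shaft_2_mid in the frame of rack between 0.027 and 0.0325 m), for 0.2 s.
3. the keeper bar has snapped shut over them (value of joint keeper below 0.025 rad), for 0.2 s.
At the end, for the whole second after the job is handed in: keeper shut past its spring roller (under 0.025 rad); a shaft seated in each cradle (middle within 12 mm along, 4 mm across, axis 27 to 32.5 mm up, within 0.06 rad of the cradle); pen flat on the granite or tray floor (axis under 13.5 mm up); all at rest (all of step 2 and value of joint keeper below 0.025 rad and height (world z) of pen_mid between 0.004 and 0.0135 m and angle between pen's own y axis and vertical above 1.48 rad and linear speed of each of pen, shaft_1, shaft_2 below 0.02 m/s); the robot touches nothing.
It fails at once if the oil bottle, loupe, a roller or the setting ring is tipped over or shoved more than 25 mm (distance of any of oil_bottle, loupe, roller_0, roller_1, roller_2, setting_ring from where it was at the start of the episode above 0.025 m or angle between any of oil_bottle, loupe, roller_0, roller_1, roller_2, setting_ring's own z axis and vertical above 0.5 rad).
It also fails if it takes over 72 s, if anything falls off the work surface, if the arm or the gripper's body presses on something with over 40 N, if the wrist force passes 120 N, or if a joint passes its speed limit or range.

## Working session

There is one attempt and no reset: what is moved stays moved. The work goes in short steps, Python scripts to look and compute and a tool call to move; the robot and the scene stay as the last step left them, time stands still between calls to the robot, and variables do not carry over. Pictures are saved under pics/ and viewed, at most 12 in all, crops included, and the job is handed in when it is done.

```bash
ls; mkdir -p pics; python3 - <<'E'
from cell import arm
import cv2,numpy as np
s=arm.observe();print({k:np.round(v,3).tolist() for k,v in s.items()}, arm.tcp_to_grasp)
for n in("top","scene"):
    d=arm.get_image(n);cv2.imwrite(f"pics/{n}0.png",d["image"])
    print(n,d["fx"],d["fy"],d["cx"],d["cy"],np.round(d["cam_to_world"],4).tolist())
E
```

```text
cell.py
pics
{'clock': 0.0, 'joints': [-1.326, 0.435, 0.025, 1.574, -0.012, 1.134, -0.075], 'dq': [-0.0, -0.002, 0.001, -0.0, 0.0, -0.0, 0.001], 'joint_efforts': [0.001, -66.785, 0.986, -31.446, -0.06, 0.043, 0.0], 'position': [0.213, 0.587, 0.226], 'ee_rot': [-0.544, -3.094, 0.003], 'force': [0.292, 0.744, -0.839], 'ft_torque': [0.034, 0.009, -0.001], 'gripper_force': 0.0, 'width': 1.0} 0.0188
top 568.7141579123779 568.7141579123779 315.52528599646047 228.841695964475 [[-0.0261, -0.9922, 0.1217, 0.4493], [-0.9991, 0.0298, 0.0287, -0.0284], [-0.0321, -0.1209, -0.9921, 1.1071], [0.0, 0.0, 0.0, 1.0]]
scene 586.3039492063957 586.3039492063957 323.1139695975872 244.35694240602612 [[0.875, -0.336, 0.3485, 0.2267], [-0.4841, -0.617, 0.6205, -0.6351], [0.0065, -0.7116, -0.7025, 0.7927], [0.0, 0.0, 0.0, 1.0]]
```

View pics/top0.png

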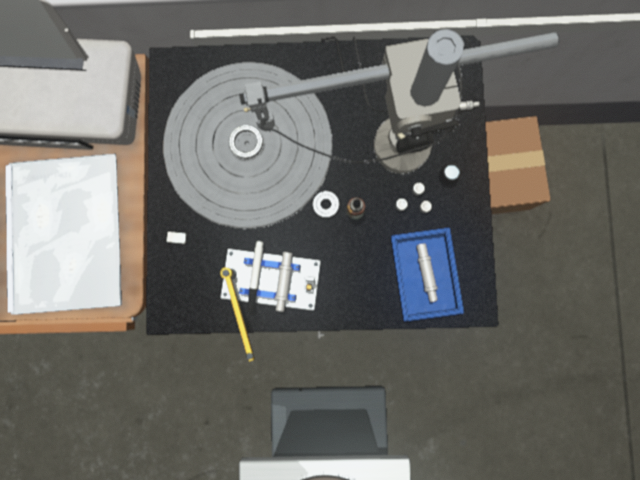

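View pics/scene0.png

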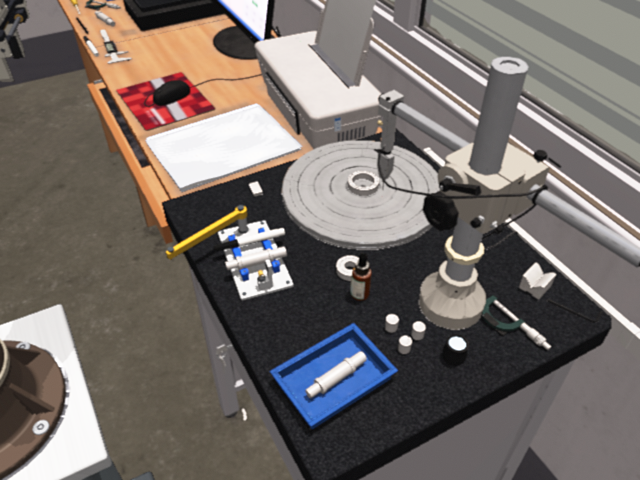

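The top view shows the rack around (270,280), with the pen in the left cradle (257,275) and shaft_1 in the right one (285,280). The keeper bar runs from (227,272) to (250,358), swung out. The tray is at (428,275) with shaft_2 in it. The scene view shows the same layout from the right.

```bash
cat > h.py <<'E'
import cv2,numpy as np
from cell import arm
from scipy.spatial.transform import Rotation as R
def ray(d,u,v):
    M=d["cam_to_world"];w=M[:3,:3]@np.array([(u-d["cx"])/d["fx"],(v-d["cy"])/d["fy"],1.]);return M[:3,3],w/np.linalg.norm(w)
def onplane(d,uv,z):
    o,w=ray(d,*uv);return o+w*(z-o[2])/w[2]
def tri(d1,a,d2,b):
    (o1,w1),(o2,w2)=ray(d1,*a),ray(d2,*b)
    t=np.linalg.lstsq(np.c_[w1,-w2],o2-o1,rcond=None)[0];p,q=o1+t[0]*w1,o2+t[1]*w2
    return (p+q)/2,np.linalg.norm(p-q)
E
python3 - <<'E'
from h import *
t=cv2.imread("pics/top0.png");s=cv2.imread("pics/scene0.png")
a=cv2.resize(t[230:370,205:335],None,fx=4,fy=4,interpolation=cv2.INTER_CUBIC)
b=cv2.resize(s[195:305,160:300],None,fx=4,fy=4,interpolation=cv2.INTER_CUBIC)
c=cv2.resize(t[222:327,385:470],None,fx=3,fy=3,interpolation=cv2.INTER_CUBIC)
d=cv2.resize(s[320:425,265:400],None,fx=3,fy=3,interpolation=cv2.INTER_CUBIC)
cv2.imwrite("pics/a.png",a);cv2.imwrite("pics/b.png",b)
m=np.zeros((315,680,3),np.uint8);m[:,:255]=c;m[:,270:675]=d;cv2.imwrite("pics/cd.png",m)
E
```

```text
(no output)
```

View pics/a.png

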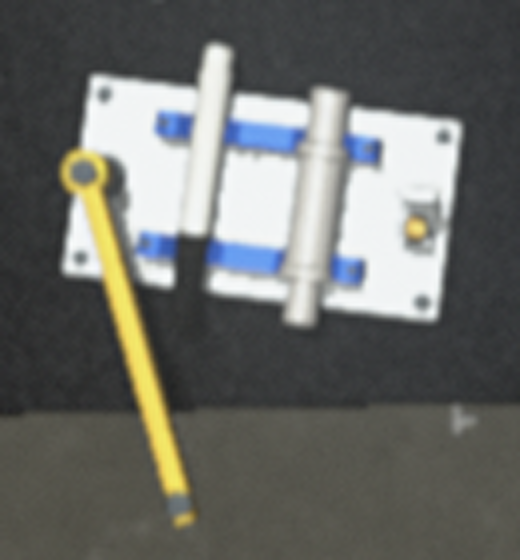

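View pics/b.png

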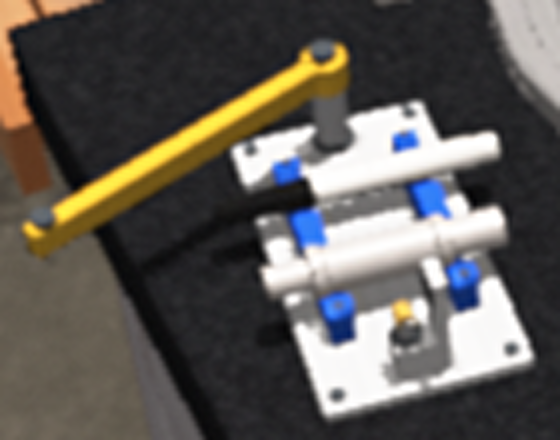

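View pics/cd.png

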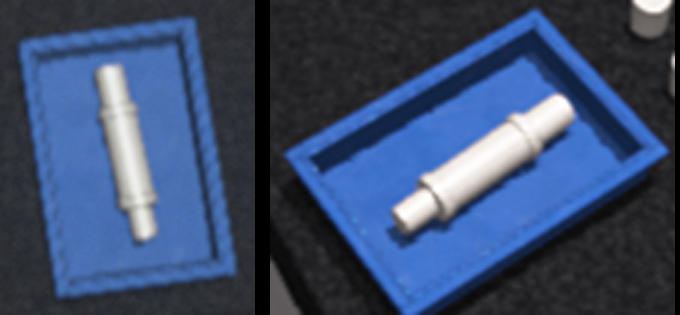

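Crop a (top): plate corners (92,75), (462,122), (436,320), (63,273); pen from (218,47) to the cap below (192,290); shaft_1 from (328,92) to (300,322); keeper pivot (85,172), tip (183,522). Crop b shows the same in the scene view. Crop cd: shaft_2 from (110,68) to (146,238) in the top view, and from (565,108) to (403,220) in the scene view.

```bash
cat >> h.py <<'E'
T=S=None
def cams():
    return arm.get_image("top"),arm.get_image("scene")
E
python3 - <<'E'
from h import *
np.set_printoptions(precision=4,suppress=True)
T,S=cams()
A=lambda x,y:((x+.5)/4-.5+205,(y+.5)/4-.5+230)
B=lambda x,y:((x+.5)/4-.5+160,(y+.5)/4-.5+195)
C=lambda x,y:((x+.5)/3-.5+385,(y+.5)/3-.5+222)
D=lambda x,y:((x-270+.5)/3-.5+265,(y+.5)/3-.5+320)
c=[onplane(T,A(*p),.008) for p in((92,75),(462,122),(436,320),(63,273))]
cs=[onplane(S,B(*p),.008) for p in((430,103),(533,355),(330,415),(233,152))]
for n,q in(("top",c),("scene",cs)):
    TL,TR,BR,BL=q;m=np.mean(q,0);v=(TL+BL-TR-BR)[:2];print(n,"rack",m,"yaw",np.degrees(np.arctan2(-v[0],v[1])),np.linalg.norm(TL-TR),np.linalg.norm(TL-BL))
for n,a,b in(("s1far",A(328,95),B(497,227)),("s1near",A(300,318),B(273,281)),("penfar",A(218,50),B(488,147)),("penband",A(196,236),B(315,187)),
  ("s2far",C(110,70),D(563,111)),("s2near",C(146,236),D(405,217)),("pivot",A(85,172),B(322,50)),("tip",A(183,520),B(36,235)),("catch",A(416,229),B(402,310))):
    print(n,*tri(T,a,S,b))
for n,p in(("trayTL",(22,43)),("TR",(195,18)),("BR",(235,272)),("BL",(58,297))):print(n,onplane(T,C(*p),.026))
for n,p in(("bottle",(356,208)),("ring",(326,204)),("r",(402,205)),("r",(426,207)),("r",(419,188)),("loupe",(452,173)),("slab",(176,238)),("tableBL",(147,332)),("tableBR",(497,325))):print(n,onplane(T,p,.02))
E
```

```text
top rack [0.4895 0.0933 0.008 ] yaw -8.7119707156664 0.18185297245938495 0.09657964880899458
scene rack [0.4878 0.0899 0.008 ] yaw -9.009530912171044 0.17603504733933853 0.09982548759889262
s1far [0.5355 0.0595 0.0267] 0.0020249544618612682
s1near [0.431  0.0744 0.0296] 0.0010193426810375563
penfar [0.5579 0.1127 0.0231] 0.0041890166825806485
penband [0.4712 0.1231 0.0277] 7.885894025574648e-05
s2far [ 0.5456 -0.1988  0.0139] 0.001256300325714793
s2near [ 0.4407 -0.2162  0.0172] 0.0008241490931707023
pivot [0.4998 0.1691 0.0653] 0.002705497108090507
tip [0.3426 0.1267 0.0551] 0.0007805805163288896
catch [0.4703 0.0184 0.0436] 0.0023016166743872095
trayTL [ 0.5639 -0.1425  0.026 ]
TR [ 0.5766 -0.2524  0.026 ]
BR [ 0.4167 -0.2684  0.026 ]
BL [ 0.4041 -0.1581  0.026 ]
bottle [ 0.6209 -0.0762  0.02  ]
ring [ 0.6305 -0.0185  0.02  ]
r [ 0.624  -0.1649  0.02  ]
r [ 0.6186 -0.2106  0.02  ]
r [ 0.6562 -0.199   0.02  ]
loupe [ 0.6836 -0.2639  0.02  ]
slab [0.5729 0.2739 0.02  ]
tableBL [0.3947 0.3289 0.02  ]
tableBR [ 0.3916 -0.3315  0.02  ]
```

The rows are not in the units I measure in: shifts go in shares of 50 mm and turns go in shares of pi/2 rad. I convert before sending: -0.037 m is -0.74, -0.03 m is -0.6, -0.1 rad / 1.5708 = -0.0637.

```bash
cat >> h.py <<'E'
def go(x,y,z,yawdeg):
    "print tool-frame shift to a target; turn first, shift given in axes after the turn"
    s=arm.observe();M=R.from_rotvec(s["ee_rot"]).as_matrix();yt=M[:,1]
    turn=-((np.radians(yawdeg)-np.arctan2(-yt[0],yt[1])+np.pi/2)%np.pi-np.pi/2)
    N=M@R.from_euler("z",turn).as_matrix()
    print("shift",np.round(N.T@(np.array([x,y,z])-s["position"]),4),"turn",round(turn,3),"pos",np.round(s["position"],4),"tilt",round(float(M[2,2]),4),"t",s["clock"])
E
```

Call:
{"api": "jog_arm", "payload": {"increments": [0,0,0,-0.0637,0.6,0,0,0,-0.0637,0.4,-0.6,-0.74,0,0,0.4,-0.6,-0.74,0,0,0.4,-0.6,-0.74,0,0,0.4,-0.6,-0.74,0,0,0.4,-0.6,-0.74,0,0,0.37,-0.6,-0.74,0,0,0.37,-0.6,-0.74,0,0,0.37,-0.6,-0.74,0,0,0.37]}}

```text
clock: 1.2
position: [0.4074, 0.2576, 0.2269]
ee_rot: [0.232, 3.133, 0.001]
force: [1.5, 0.7, 0.5]
width: 0.369
gripper_force: 0.0
```

```bash
python3 -c "from h import *;go(.491,.1207,.12,-8.3)"
```

```text
shift [-0.1024 -0.1235  0.1068] turn -0.003 pos [0.4074 0.2576 0.2269] tilt -1.0 t 1.2
```

Converted, 0.04 m is 0.8, -0.036 m is -0.72.

Call:
{"api": "jog_arm", "payload": {"increments": [-0.6,-0.72,0,0,0.37,-0.6,-0.72,0,0,0.37,-0.6,-0.72,0.6,0,0.37,-0.24,-0.31,0.6,0,0.37,0,0,0.8,0,0.37,0,0,0,0,0.37,0,0,0,0,0.37]}}

```text
clock: 1.9
position: [0.4866, 0.1266, 0.13]
ee_rot: [-0.231, -3.131, 0.001]
force: [-0.8, -0.4, 0.9]
width: 0.368
gripper_force: 0.0
```

```bash
python3 - <<'E'
from h import *
go(.491,.1207,.12,-8.3)
d=arm.get_image("wrist");cv2.imwrite("pics/w1.png",d["image"]);print({k:np.round(v,4).tolist() for k,v in d.items() if k!="image"})
E
```

```text
shift [-0.0052 -0.0052  0.01  ] turn -0.003 pos [0.4866 0.1266 0.13  ] tilt -1.0 t 1.9
{'fx': 371.6483, 'fy': 371.6483, 'cx': 317.2273, 'cy': 236.456, 'mount': [[0.0003, -0.9629, -0.2697, 0.0707], [1.0, 0.0004, -0.0003, 0.0013], [0.0004, -0.2697, 0.9629, -0.1574], [0.0, 0.0, 0.0, 1.0]]}
```

View pics/w1.png

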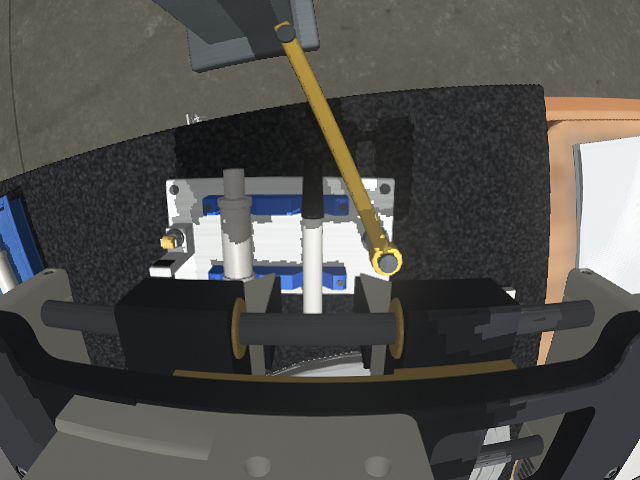

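The wrist view shows the pen's white body at column 313, with its cap edge at row 218, centred between the fingers. Shaft_1's near collar is at (235,203), the keeper pivot at (388,262) and its tip at (286,32).

```bash
cat >> h.py <<'E'
def wray(u,v,s=None,d=dict(f=371.6483,cx=317.2273,cy=236.456),m=np.array([[0.0003,-0.9629,-0.2697,0.0707],[1,0.0004,-0.0003,0.0013],[0.0004,-0.2697,0.9629,-0.1574]])):
    s=s or arm.observe();a=np.array([u-d["cx"],v-d["cy"]]);r=np.linalg.norm(a);th=r/d["f"]
    w=m[:,:3]@np.r_[a/r*np.sin(th),np.cos(th)];M=R.from_rotvec(s["ee_rot"]).as_matrix()
    return s["position"]+M@m[:,3],M@w
def wplane(uv,z,s=None):
    o,w=wray(*uv,s);return o+w*(z-o[2])/w[2]
def tri2(r1,r2):
    (o1,w1),(o2,w2)=r1,r2
    t=np.linalg.lstsq(np.c_[w1,-w2],o2-o1,rcond=None)[0];p,q=o1+t[0]*w1,o2+t[1]*w2
    return (p+q)/2,np.linalg.norm(p-q)
E
python3 - <<'E'
from h import *
np.set_printoptions(precision=4,suppress=True)
T=arm.get_image("top");S=arm.get_image("scene")
A=lambda x,y:((x+.5)/4-.5+205,(y+.5)/4-.5+230)
B=lambda x,y:((x+.5)/4-.5+160,(y+.5)/4-.5+195)
for n,uv,z in(("penband",(313,218),.026),("pen",(314,300),.026),("s1collar",(235,203),.03),("s1",(239,270),.03),("pivot",(388,262),.064),("tip",(286,32),.062),("cornNE",(392,180),.008),("cornSE",(167,180),.008)):print(n,wplane(uv,z))
print(tri2(wray(313,218),ray(S,*B(315,187))),tri2(wray(313,218),ray(T,*A(196,236))))
print(tri2(wray(235,203),ray(S,*B(320,268))),tri2(wray(388,262),ray(S,*B(322,50))))
go(.491,.1207,.018,-8.3)
E
```

```text
penband [0.4772 0.1273 0.026 ]
pen [0.542  0.1183 0.026 ]
s1collar [0.4569 0.0736 0.03  ]
s1 [0.5077 0.0661 0.03  ]
pivot [0.5046 0.1728 0.064 ]
tip [0.3516 0.1298 0.062 ]
cornNE [0.4602 0.191  0.008 ]
cornSE [0.4324 0.0154 0.008 ]
(array([0.4752, 0.1274, 0.0236]), np.float64(0.005042944061671975)) (array([0.4734, 0.125 , 0.0324]), np.float64(0.006912716766715318))
(array([0.4549, 0.0735, 0.0281]), np.float64(0.0045886442212511635)) (array([0.502 , 0.1728, 0.0634]), np.float64(0.005273313718600652))
shift [-0.0036 -0.0064  0.1136] turn -0.002 pos [0.488  0.1274 0.1316] tilt -1.0 t 2.05
```

Converted, 0.03 m is 0.6, -0.003 m is -0.06.

Call:
{"api": "jog_arm", "payload": {"increments": [-0.06,-0.06,0.6,0,0.37,0,0,0.6,0,0.37,0,0,0.6,0,0.37,0,0,0.2,0,0.37,0,0,0.2,0,0.37,0,0,0,0,0.37,0,0,0,0,0.37]}}

```text
clock: 2.75
position: [0.4903, 0.1233, 0.0208]
ee_rot: [0.232, 3.132, 0.001]
force: [-0.6, -0.0, 0.4]
width: 0.369
gripper_force: 0.0
```

```bash
python3 -c "from h import *;go(.491,.1245,.018,-8.3)"
```

```text
shift [-0.0005  0.0013  0.0028] turn -0.003 pos [0.4903 0.1233 0.0208] tilt -1.0 t 2.75
```

Converted, 0.003 m is 0.06.

Call:
{"api": "jog_arm", "payload": {"increments": [0,0,0.06,0,0.2,0,0,0,0,0.1,0,0,0,0,0.0,0,0,0,0,0.0,0,0,0,0,0.0,0,0,0,0,0.0], "force": 8}}

```text
clock: 3.35
position: [0.4897, 0.1225, 0.017]
ee_rot: [0.233, 3.133, -0.0]
force: [-0.5, -3.4, 4.9]
width: 0.164
gripper_force: 8.0
```

Call:
{"api": "jog_arm", "payload": {"increments": [0,0,-0.4,0,0.0,0,0,-0.6,0,0.0,0,0,-0.8,0,0,0,0,-0.6,0,0,0,0,0,0,0]}}

```text
clock: 3.85
position: [0.4919, 0.1242, 0.1405]
ee_rot: [0.231, 3.127, 0.006]
force: [0.4, 0.5, -0.8]
width: 0.166
gripper_force: 8.0
```

```bash
python3 -c "from h import *;go(.475,-.07,.12,-8.3)"
```

```text
shift [-0.0111 -0.1947  0.0198] turn -0.003 pos [0.4919 0.1242 0.1405] tilt -1.0 t 3.85
```

Converted, -0.045 m is -0.9, 0.01 m is 0.2.

Call:
{"api": "jog_arm", "payload": {"increments": [-0.06,-0.6,0,0,0,-0.06,-0.8,0,0,0,-0.08,-0.9,0,0,0,-0.08,-0.9,0,0,0,-0.06,-0.7,0.4,0,0,-0.02,-0.28,0.6,0,0,0,0,0.6,0,0,0,0,0.4,0,0,0,0,0.2,0,0,0,0,0,0,0]}}

```text
clock: 4.85
position: [0.4755, -0.0861, 0.0253]
ee_rot: [-0.231, -3.13, -0.0]
force: [0.2, 0.4, 0.7]
width: 0.168
gripper_force: 8.0
```

```bash
python3 - <<'E'
from h import *
go(.48,-.085,.003,-8.3)
t=arm.get_image("top")["image"][250:345,250:460];w=arm.get_image("wrist")["image"]
m=np.zeros((480,800,3),np.uint8);m[:285,:]=0;m[0:240,0:320]=cv2.resize(w,(320,240));m[:190,330:750]=cv2.resize(t,(420,190));S=arm.get_image("scene")["image"][230:400,190:400];m[250:250+200,330:330+247]=cv2.resize(S,(247,200));cv2.imwrite("pics/m2.png",m)
E
```

```text
shift [-0.0044  0.0017  0.0223] turn -0.003 pos [ 0.4755 -0.0861  0.0253] tilt -1.0 t 4.85
```

View pics/m2.png

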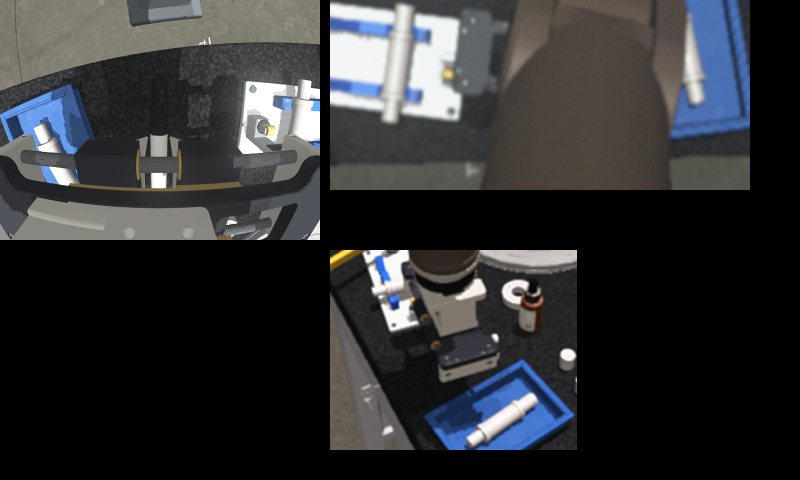

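The pen is held level between the fingers, clear of both carrier and tray (wrist inset, around (155,150)).

Converted, 0.01 m is 0.2, 0.008 m is 0.16.

Call:
{"api": "jog_arm", "payload": {"increments": [-0.04,0,0.2,0,0,0,0,0.16,0,0,0,0,0.08,0,0,0,0,0,0,0,0,0,0,0,0]}}

```text
clock: 5.5
position: [0.4784, -0.0868, 0.0047]
ee_rot: [-0.232, -3.133, -0.0]
force: [-0.0, -0.4, 0.4]
width: 0.168
gripper_force: 8.0
```

```bash
python3 -c "from h import *;go(.48,-.085,.002,-8.3)"
```

```text
shift [-0.0013  0.002   0.0027] turn -0.003 pos [ 0.4784 -0.0868  0.0047] tilt -1.0 t 5.5
```

Converted, 0.002 m is 0.04.

Call:
{"api": "jog_arm", "payload": {"increments": [0,0,0.04,0,0,0,0,0,0,0,0,0,0,0,0.2,0,0,0,0,0.22,0,0,0,0,0.24,0,0,0,0,0.26,0,0,0,0,0.28,0,0,0,0,0.28,0,0,0,0,0.28,0,0,0,0,0.28]}}

```text
clock: 6.5
position: [0.4785, -0.0867, 0.0028]
ee_rot: [0.232, 3.133, 0.0]
force: [0.3, 0.3, 0.0]
width: 0.28
gripper_force: 0.0
```

Call:
{"api": "jog_arm", "payload": {"increments": [0,0,0,0,0.3,0,0,0,0,0.3,0,0,-0.2,0,0.3,0,0,-0.6,0,0.3,0,0,-0.8,0,0.3,0,0,-0.8,0,0.35,0,0,0,0,0.43,0,0,0,0,0.43]}}

```text
clock: 7.3
position: [0.4792, -0.0867, 0.1242]
ee_rot: [0.232, 3.13, 0.001]
force: [0.0, -0.2, -0.6]
width: 0.422
gripper_force: 0.0
```

```bash
python3 - <<'E'
from h import *
go(.493,-.2075,.12,9.4)
cv2.imwrite("pics/w3.png",arm.get_image("wrist")["image"])
E
```

```text
shift [ 0.0062 -0.1214  0.0043] turn -0.312 pos [ 0.4792 -0.0867  0.1242] tilt -1.0 t 7.3
```

View pics/w3.png

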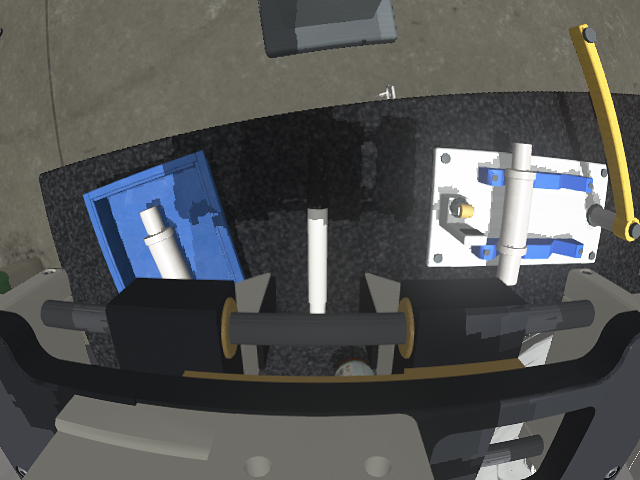

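The pen lies on the granite at column 317, rows 210–310, clear of everything. The tray is on the left with shaft_2's near collar at (158,240).

Converted, -0.045 m is -0.9, -0.035 m is -0.7, -0.11 rad / 1.5708 = -0.07.

Call:
{"api": "jog_arm", "payload": {"increments": [0,0,0,-0.07,0.43,0,0,0,-0.0637,0.43,0,0,0,-0.0637,0.43,0.04,-0.7,0,0,0.43,0.04,-0.9,0,0,0.43,0.04,-0.7,0,0,0.43,0,-0.12,0,0,0.43,0,0,0,0,0.43,0,0,0,0,0.43]}}

```text
clock: 8.25
position: [0.4915, -0.2057, 0.1218]
ee_rot: [0.256, -3.129, -0.002]
force: [0.9, 0.1, 0.7]
width: 0.432
gripper_force: 0.0
```

```bash
python3 - <<'E'
from h import *
go(.493,-.2075,.02,9.4)
s=arm.observe();im=arm.get_image("wrist")["image"];cv2.imwrite("pics/w4.png",im)
hsv=cv2.cvtColor(im,cv2.COLOR_BGR2HSV);m=((hsv[...,1]<60)&(hsv[...,2]>130)).astype(np.uint8);m[:, :200]=0;m[:,440:]=0;m[300:]=0;m[:100]=0
n,l,st,c=cv2.connectedComponentsWithStats(m)
for i in range(1,n):
    if st[i,4]>300:print(st[i],c[i])
i=1+np.argmax(st[1:,4])
rows=[v for v in range(st[i,1],st[i,1]+st[i,3],6)]
P=[]
for v in rows:
    x=np.where(l[v]==i)[0];p=wplane((x.mean(),v),.0155,s);P.append(p);print(v,x.min(),x.max(),np.round(p,4))
E
```

```text
shift [-0.0013 -0.0022  0.1018] turn -0.001 pos [ 0.4915 -0.2057  0.1218] tilt -1.0 t 8.25
[365 100  75  17 637] [414.10361068 105.08320251]
[ 298  162   35  138 3772] [315.61293743 231.72454931]
[234 273  36  27 692] [250.95086705 287.66473988]
[366 273  36  27 694] [383.35878963 287.6815562 ]
162 309 322 [ 0.4405 -0.2139  0.0155]
168 305 325 [ 0.4448 -0.2136  0.0155]
174 305 325 [ 0.4491 -0.2129  0.0155]
180 305 325 [ 0.4533 -0.2122  0.0155]
186 305 325 [ 0.4576 -0.2115  0.0155]
192 298 332 [ 0.4619 -0.2108  0.0155]
198 299 332 [ 0.4661 -0.2097  0.0155]
204 301 330 [ 0.4705 -0.209   0.0155]
210 301 330 [ 0.4748 -0.2083  0.0155]
216 301 330 [ 0.4792 -0.2076  0.0155]
222 301 330 [ 0.4837 -0.2068  0.0155]
228 301 330 [ 0.4881 -0.2061  0.0155]
234 301 330 [ 0.4926 -0.2054  0.0155]
240 301 330 [ 0.4971 -0.2046  0.0155]
246 302 330 [ 0.5017 -0.2035  0.0155]
252 302 330 [ 0.5063 -0.2028  0.0155]
258 302 330 [ 0.5109 -0.202   0.0155]
264 302 330 [ 0.5157 -0.2012  0.0155]
270 300 332 [ 0.5204 -0.2005  0.0155]
276 301 331 [ 0.5253 -0.1997  0.0155]
282 305 327 [ 0.5302 -0.1989  0.0155]
288 305 327 [ 0.5351 -0.198   0.0155]
294 305 327 [ 0.5402 -0.1972  0.0155]
```

Converted, 0.03 m is 0.6, -0.0025 m is -0.05.

Call:
{"api": "jog_arm", "payload": {"increments": [-0.05,-0.02,0.6,0,0.43,0,0,0.6,0,0.43,0,0,0.6,0,0.43,0,0,0.3,0,0.43,0,0,0.12,0,0.43,0,0,0,0,0.43,0,0,0,0,0.43]}}

```text
clock: 9.0
position: [0.4954, -0.2073, 0.0125]
ee_rot: [-0.256, 3.13, -0.0]
force: [0.1, -0.8, -0.9]
width: 0.428
gripper_force: 0.0
```

```bash
python3 -c "from h import *;go(.494,-.206,.007,9.4)"
```

```text
shift [0.0011 0.0015 0.0055] turn -0.001 pos [ 0.4954 -0.2073  0.0125] tilt -1.0 t 9.0
```

Converted, 0.005 m is 0.1, 0.001 m is 0.02.

Call:
{"api": "jog_arm", "payload": {"increments": [0.02,0.02,0.1,0,0.43,0,0,0,0,0.3,0,0,0,0,0.2,0,0,0,0,0,0,0,0,0,0,0,0,0,0,0,0,0,0,0,0], "force": 35}}

```text
clock: 9.7
position: [0.4938, -0.2069, 0.007]
ee_rot: [-0.254, 3.131, 0.0]
force: [-1.1, 0.9, 5.6]
width: 0.257
gripper_force: 35.0
```

Call:
{"api": "jog_arm", "payload": {"increments": [0,0,-0.2,0,0,0,0,-0.4,0,0,0,0,-0.6,0,0,0,0,-0.8,0,0,0,0,-0.6,0,0,0,0,0,0,0,0,0,0,0,0]}}

```text
clock: 10.4
position: [0.4938, -0.2069, 0.1374]
ee_rot: [-0.254, 3.13, -0.001]
force: [-0.2, 0.4, -1.8]
width: 0.262
gripper_force: 35.0
```

```bash
python3 - <<'E'
from h import *
np.set_printoptions(precision=4,suppress=True)
s=arm.observe();im=arm.get_image("wrist")["image"];cv2.imwrite("pics/w5.png",im)
hsv=cv2.cvtColor(im,cv2.COLOR_BGR2HSV);m=((hsv[...,1]<60)&(hsv[...,2]>130)).astype(np.uint8)[:280,230:400]
n,l,st,c=cv2.connectedComponentsWithStats(m);i=1+np.argmax(st[1:,4])
print(st[i]+[230,0,0,0,0])
for v in range(st[i,1],st[i,1]+st[i,3],12):
    x=np.where(l[v]==i)[0]+230;M=R.from_rotvec(s["ee_rot"]).as_matrix()
    print(v,x.min(),x.max(),M.T@(wplane((x.mean(),v),s["position"][2]+.0085,s)-s["position"]))
E
```

```text
[  230     0   170   106 14363]
0 230 370 [ 0.1273 -0.0077 -0.0087]
12 230 371 [ 0.1219 -0.0059 -0.0087]
24 230 396 [ 0.1165 -0.0046 -0.0086]
36 230 399 [ 0.1113  0.0001 -0.0086]
48 230 399 [ 0.1062 -0.0001 -0.0086]
60 230 388 [ 0.1011 -0.002  -0.0086]
72 230 399 [ 0.0961  0.0002 -0.0086]
84 271 399 [ 0.0913  0.0082 -0.0086]
96 348 399 [ 0.0868  0.0235 -0.0086]
```

```bash
python3 - <<'E'
from h import *
np.set_printoptions(precision=4,suppress=True)
s=arm.observe();im=cv2.imread("pics/w5.png")
hsv=cv2.cvtColor(im,cv2.COLOR_BGR2HSV);m=((hsv[...,1]<60)&(hsv[...,2]>110)).astype(np.uint8);m[:115]=0;m[285:]=0;m[:,:270]=0;m[:,370:]=0
M=R.from_rotvec(s["ee_rot"]).as_matrix()
for v in range(115,285,5):
    x=np.where(m[v])[0]
    if len(x):print(v,x.min(),x.max(),len(x),M.T@(wplane((x.mean(),v),s["position"][2]+.0085,s)-s["position"]))
for h in (.0085,):
  # cradle_left target, two rack estimates
  go(.4937,.1215,.15,-8.4)
E
```

```text
180 299 335 37 [ 0.0526  0.0012 -0.0085]
185 299 335 37 [ 0.0505  0.0012 -0.0085]
190 299 335 37 [ 0.0485  0.0012 -0.0085]
195 299 335 37 [ 0.0464  0.0012 -0.0085]
200 299 334 36 [ 0.0444  0.001  -0.0085]
205 299 335 37 [ 0.0423  0.0012 -0.0085]
210 299 335 37 [ 0.0402  0.0012 -0.0085]
215 299 334 36 [ 0.0381  0.001  -0.0085]
220 299 334 36 [ 0.036   0.001  -0.0085]
225 291 344 54 [ 0.0339  0.0014 -0.0085]
230 288 346 59 [ 0.0318  0.0012 -0.0085]
235 288 346 59 [ 0.0296  0.0012 -0.0085]
240 288 346 59 [ 0.0275  0.0012 -0.0085]
245 291 342 52 [ 0.0253  0.001  -0.0085]
250 292 342 51 [ 0.0231  0.0012 -0.0085]
255 292 342 51 [ 0.0209  0.0012 -0.0085]
260 292 342 51 [ 0.0186  0.0012 -0.0085]
265 292 342 51 [ 0.0164  0.0012 -0.0085]
270 292 342 51 [ 0.0141  0.0012 -0.0085]
275 277 356 69 [ 0.0118  0.0007 -0.0085]
280 270 369 88 [ 0.0094  0.0024 -0.0085]
shift [ 0.0474  0.3247 -0.0135] turn 0.309 pos [ 0.4931 -0.2067  0.1364] tilt -1.0 t 10.45
```

Converted, 0.045 m is 0.9, 0.04 m is 0.8, 0.11 rad / 1.5708 = 0.07.

Call:
{"api": "jog_arm", "payload": {"increments": [0,0,-0.26,0.07,0,0,0,0,0.0637,0,0,0,0,0.0637,0,0.12,0.8,0,0,0,0.12,0.9,0,0,0,0.14,0.9,0,0,0,0.14,0.9,0,0,0,0.14,0.9,0,0,0,0.14,0.9,0,0,0,0.1,0.8,0,0,0]}}

```text
clock: 11.45
position: [0.4925, 0.1036, 0.1484]
ee_rot: [-0.23, -3.13, 0.001]
force: [0.9, -0.5, -1.9]
width: 0.262
gripper_force: 35.0
```

Call:
{"api": "jog_arm", "payload": {"increments": [0,0.3,0,0,0,0,0,0,0,0,0,0,0,0,0,0,0,0,0,0]}}

```text
clock: 11.85
position: [0.496, 0.1143, 0.1492]
ee_rot: [-0.236, -3.132, 0.002]
force: [-0.9, -0.4, -1.3]
width: 0.263
gripper_force: 35.0
```

```bash
python3 - <<'E'
from h import *
np.set_printoptions(precision=4,suppress=True)
go(.495,.1217,.15,-8.4)
s=arm.observe();im=arm.get_image("wrist")["image"];cv2.imwrite("pics/w6.png",im)
E
```

```text
shift [ 0.0021  0.0072 -0.0008] turn -0.004 pos [0.496  0.1143 0.1492] tilt -1.0 t 11.85
```

View pics/w6.png

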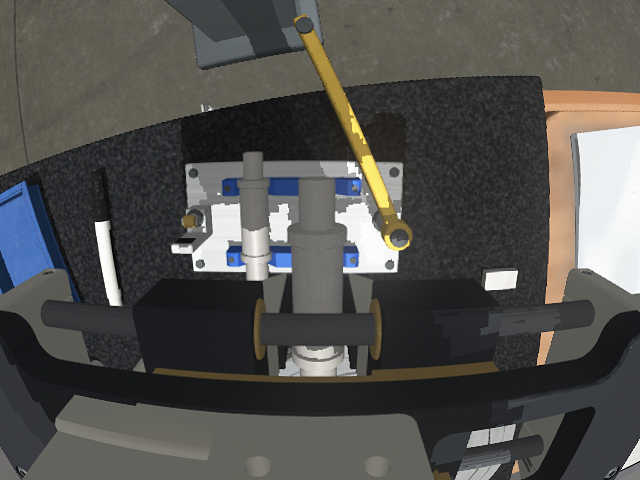

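The shaft is held level over the rack. The rail ends show at (222,186)/(361,187) for the near rail and (227,257)/(357,257) for the far rail. Shaft_1 is seated at column 255, and the keeper is still swung out.

```bash
python3 - <<'E'
from h import *
np.set_printoptions(precision=4,suppress=True)
s=arm.observe();W=lambda u,v,z:wplane((u,v),z,s)
n=(W(222,186,.026)+W(361,187,.026))/2;f=(W(227,257,.026)+W(357,257,.026))/2
c=(n+f)/2;print(n,f,c,np.linalg.norm(n-f),"yaw",np.degrees(np.arctan2((f-n)[1],(f-n)[0])))
for r in ((222,361,186),(227,357,257)):
    d=W(r[1],r[2],.026)-W(r[0],r[2],.026);print(np.linalg.norm(d),np.degrees(np.arctan2(-d[0],d[1])))
a=np.radians(-8.4);ya=np.array([-np.sin(a),np.cos(a)])
off=.0012*ya
c2=c[:2]-off;print("rack",c2,"cradleL",c2+.028*ya)
print("s1",W(255,170,.03),W(257,250,.03),"pivot",W(399,235,.064))
E
```

```text
[0.4615 0.1001 0.026 ] [0.518  0.0911 0.026 ] [0.4897 0.0956 0.026 ] 0.057211692349370125 yaw -9.13761457796975
0.10746534900133885 -8.965193441064834
0.1053360136972123 -8.427846780245087
rack [0.4896 0.0944] cradleL [0.4937 0.1221]
s1 [0.4447 0.0759 0.03  ] [0.5068 0.0657 0.03  ] pivot [0.5009 0.1717 0.064 ]
```

Converted, 0.03 m is 0.6, 0.02 m is 0.4.

Call:
{"api": "jog_arm", "payload": {"increments": [0.06,0.14,0.4,0,0,0,0,0.6,0,0,0,0,0.6,0,0,0,0,0.4,0,0,0,0,0.2,0,0,0,0,0,0,0,0,0,0,0,0]}}

```text
clock: 12.6
position: [0.4949, 0.1232, 0.0404]
ee_rot: [0.234, 3.132, 0.0]
force: [0.6, 0.2, -0.7]
width: 0.261
gripper_force: 35.0
```

```bash
python3 -c "from h import *;go(.4935,.122,.0225,-8.6)"
```

```text
shift [ 0.0012 -0.0014  0.0179] turn 0.001 pos [0.4949 0.1232 0.0404] tilt -1.0 t 12.6
```

Converted, 0.008 m is 0.16, 0.005 m is 0.1.

Call:
{"api": "jog_arm", "payload": {"increments": [0.02,-0.02,0.16,0,0,0,0,0.1,0,0,0,0,0.06,0,0,0,0,0,0,0,0,0,0,0,0]}}

```text
clock: 13.1
position: [0.4932, 0.1228, 0.0238]
ee_rot: [-0.232, -3.133, -0.0]
force: [0.1, -0.3, -1.2]
width: 0.264
gripper_force: 35.0
```

```bash
python3 -c "from h import *;go(.4935,.122,.022,-8.6)"
```

```text
shift [-0.0004 -0.0008  0.0018] turn 0.002 pos [0.4932 0.1228 0.0238] tilt -1.0 t 13.1
```

Converted, 0.001 m is 0.02.

Call:
{"api": "jog_arm", "payload": {"increments": [0,0,0.02,0,0,0,0,0.02,0,0,0,0,0,0,0,0,0,0,0,0]}}

```text
clock: 13.5
position: [0.4935, 0.1225, 0.0221]
ee_rot: [0.233, 3.132, -0.0]
force: [-1.4, -1.8, 3.6]
width: 0.26
gripper_force: 35.0
```

Call:
{"api": "jog_arm", "payload": {"increments": [0,0,0,0,0.27,0,0,0,0,0.28,0,0,0,0,0.3,0,0,0,0,0.33,0,0,0,0,0.36,0,0,0,0,0.38,0,0,0,0,0.38,0,0,0,0,0.38]}}

```text
clock: 14.3
position: [0.4932, 0.1228, 0.0218]
ee_rot: [-0.232, -3.133, -0.0]
force: [-0.7, 0.5, -0.2]
width: 0.381
gripper_force: 0.0
```

Call:
{"api": "jog_arm", "payload": {"increments": [0,0,-0.2,0,0.38,0,0,-0.6,0,0.38,0,0,-0.8,0,0.38,0,0,-0.8,0,0.2,0,0,0,0,0,0,0,0,0,0]}}

```text
clock: 14.9
position: [0.4938, 0.123, 0.1433]
ee_rot: [0.232, 3.13, 0.002]
force: [-0.4, -0.7, -1.0]
width: 0.17
gripper_force: 0.0
```

```bash
python3 - <<'E'
from h import *
im=arm.get_image("wrist")["image"];S=arm.get_image("scene")["image"]
m=np.zeros((600,640,3),np.uint8);m[:330]=im[:330];m[330:600,:400]=cv2.resize(S[195:305,160:323],(400,270));cv2.imwrite("pics/m7.png",m)
s=arm.observe();np.save("s7.npy",np.r_[s["position"],s["ee_rot"]]);print(s["position"],s["ee_rot"])
E
```

```text
[0.49253791 0.12265313 0.14141772] [-2.31822125e-01 -3.13208861e+00  4.33526423e-04]
```

View pics/m7.png

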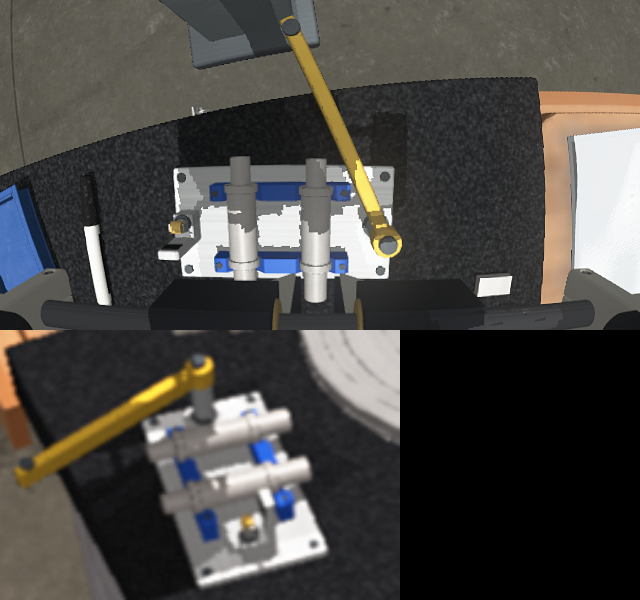

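Both shafts are seated side by side (columns 241 and 316, collars level), and the pen lies free on the left. Next is the keeper.

```bash
cat >> h.py <<'E'
RK=np.array([.4896,.0944]);YAW=np.radians(-8.6);C,Sn=np.cos(YAW),np.sin(YAW);RR=np.array([[C,-Sn],[Sn,C]])
def keeper(qs,r=.135,z=.05):
    s=arm.observe();p=RR.T@(s["position"][:2]-RK);print("at rack",np.round(p,4),"z",s["position"][2],"F",np.round(s["force"],1));go(*s["position"],-8.6)
    for q in qs:
        h=.005+.0095*np.cos(q)+.019*np.sin(q);t=np.array([-r*np.sin(q),.077-r*np.cos(q)])-h*np.array([np.cos(q),-np.sin(q)])
        d=t-p;print(q,"rack",np.round(t,4),"tool dx dy",np.round([-d[0],d[1]],4),"world",np.round(RK+RR@t,3));p=t
E
python3 - <<'E'
from h import *
tp=RR.T@(wplane((291,25),.062)[:2]-RK);print("q",np.arctan2(-tp[0],.077-tp[1]),tp)
keeper([1.4,1.1,.9,.7,.5,.3,.15,.05,0])
E
```

```text
q 1.1516588864516355 [-0.14451159  0.01261454]
at rack [-0.0013  0.0284] z 0.14141771662238978 F [-0.5 -0.7 -0.4]
shift [0. 0. 0.] turn 0.002 pos [0.4925 0.1227 0.1414] tilt -1.0 t 15.0
1.4 rack [-0.1373  0.079 ] tool dx dy [0.136  0.0506] world [0.366 0.193]
1.1 rack [-0.1322  0.0392] tool dx dy [-0.0051 -0.0399] world [0.365 0.153]
0.9 rack [-0.1218  0.0133] tool dx dy [-0.0104 -0.0259] world [0.371 0.126]
0.7 rack [-0.1057 -0.0105] tool dx dy [-0.0161 -0.0237] world [0.384 0.1  ]
0.5 rack [-0.0844 -0.0307] tool dx dy [-0.0213 -0.0202] world [0.402 0.077]
0.3 rack [-0.0587 -0.0462] tool dx dy [-0.0257 -0.0154] world [0.425 0.058]
0.15 rack [-0.0372 -0.0539] tool dx dy [-0.0215 -0.0078] world [0.445 0.047]
0.05 rack [-0.0222 -0.0571] tool dx dy [-0.015  -0.0032] world [0.459 0.041]
0 rack [-0.0145 -0.058 ] tool dx dy [-0.0077 -0.0009] world [0.467 0.039]
```

The rows are not in the units I measure in: shifts go in shares of 50 mm and turns go in shares of pi/2 rad. I convert before sending: 0.035 m is 0.7, 0.03 m is 0.6.

Call:
{"api": "jog_arm", "payload": {"increments": [0.6,0.22,0,0,0,0.7,0.26,0,0,0,0.7,0.26,0,0,0,0.6,0.24,0,0,0,0.12,0.04,0.6,0,0,0,0,0.6,0,0,0,0,0.4,0,0,0,0,0.2,0,0,0,0,0,0,0,0,0,0,0,0], "force": 20}}

```text
clock: 16.0
position: [0.3663, 0.1931, 0.0519]
ee_rot: [-0.233, -3.133, 0.001]
force: [-0.6, 0.3, 0.7]
width: 0.013
gripper_force: 0.0
```

```bash
python3 -c "from h import *;keeper([1.4,1.1,.9])"
```

```text
at rack [-0.1367  0.0792] z 0.05190637545520535 F [-0.6  0.3  0.7]
shift [0. 0. 0.] turn 0.002 pos [0.3663 0.1931 0.0519] tilt -1.0 t 16.0
1.4 rack [-0.1373  0.079 ] tool dx dy [ 0.0006 -0.0001] world [0.366 0.193]
1.1 rack [-0.1322  0.0392] tool dx dy [-0.0051 -0.0399] world [0.365 0.153]
0.9 rack [-0.1218  0.0133] tool dx dy [-0.0104 -0.0259] world [0.371 0.126]
```

Converted, -0.02 m is -0.4, -0.013 m is -0.26.

Call:
{"api": "jog_arm", "payload": {"increments": [-0.04,-0.4,0.02,0,0,-0.06,-0.4,0,0,0,-0.1,-0.26,0,0,0,-0.1,-0.26,0,0,0,-0.16,-0.24,0,0,0,-0.16,-0.24,0,0,0,-0.2,-0.2,0,0,0,-0.22,-0.2,0,0,0]}}

```text
clock: 16.8
position: [0.4024, 0.0766, 0.0519]
ee_rot: [0.232, 3.131, 0.002]
force: [-0.7, -0.0, 0.7]
width: 0.005
gripper_force: 0.2
```

```bash
python3 -c "from h import *;keeper([.5,.3,.15])"
```

```text
at rack [-0.0836 -0.0307] z 0.05187244793918132 F [-0.7 -0.   0.7]
shift [0. 0. 0.] turn 0.002 pos [0.4024 0.0766 0.0519] tilt -1.0 t 16.8
0.5 rack [-0.0844 -0.0307] tool dx dy [ 0.0009 -0.0001] world [0.402 0.077]
0.3 rack [-0.0587 -0.0462] tool dx dy [-0.0257 -0.0154] world [0.425 0.058]
0.15 rack [-0.0372 -0.0539] tool dx dy [-0.0215 -0.0078] world [0.445 0.047]
```

Converted, -0.013 m is -0.26, -0.012 m is -0.24.

Call:
{"api": "jog_arm", "payload": {"increments": [-0.24,-0.14,0,0,0,-0.26,-0.16,0,0,0,-0.22,-0.08,0,0,0,-0.2,-0.08,0,0,0,0,0,0,0,0]}}

```text
clock: 17.3
position: [0.4452, 0.0468, 0.0511]
ee_rot: [0.234, 3.131, 0.0]
force: [0.3, 0.3, 0.3]
width: 0.003
gripper_force: 0.0
```

```bash
python3 - <<'E'
from h import *
keeper([.15,.05,0])
im=arm.get_image("wrist")["image"];S=arm.get_image("scene")["image"]
m=np.zeros((600,640,3),np.uint8);m[:330]=im[:330];m[330:600,:400]=cv2.resize(S[195:305,160:323],(400,270));cv2.imwrite("pics/m8.png",m)
E
```

```text
at rack [-0.0368 -0.0537] z 0.051056500569521046 F [0.3 0.3 0.3]
shift [0. 0. 0.] turn 0.001 pos [0.4452 0.0468 0.0511] tilt -1.0 t 17.3
0.15 rack [-0.0372 -0.0539] tool dx dy [ 0.0005 -0.0002] world [0.445 0.047]
0.05 rack [-0.0222 -0.0571] tool dx dy [-0.015  -0.0032] world [0.459 0.041]
0 rack [-0.0145 -0.058 ] tool dx dy [-0.0077 -0.0009] world [0.467 0.039]
```

View pics/m8.png

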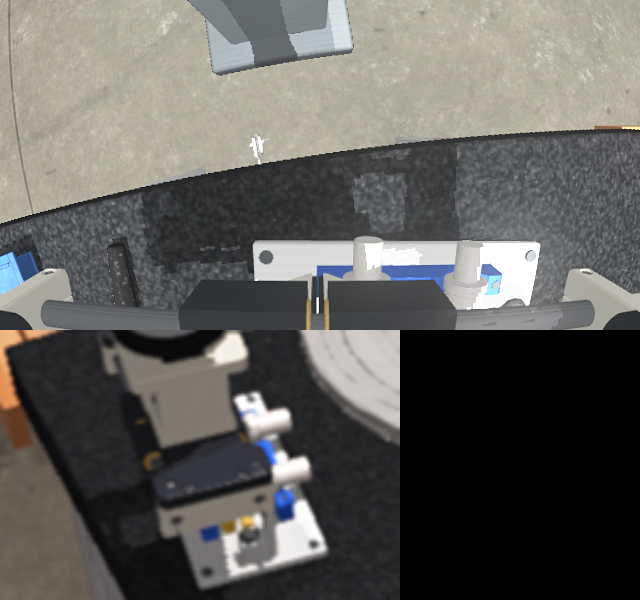

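The bar is no longer on the near side, so it has been swept ahead of the fingers. Both shafts are still in place. I'll push it over the roller.

Converted, -0.008 m is -0.16, -0.006 m is -0.12.

Call:
{"api": "jog_arm", "payload": {"increments": [-0.16,-0.04,0,0,0,-0.12,-0.02,0,0,0,-0.08,0,0,0,0,0,0,0,0,0]}}

```text
clock: 17.8
position: [0.462, 0.0415, 0.0508]
ee_rot: [0.232, 3.132, 0.0]
force: [-0.3, -0.3, 0.2]
width: 0.002
gripper_force: 0.0
```

Call:
{"api": "jog_arm", "payload": {"increments": [-0.06,0,0,0,0,-0.06,0,0,0,0,0,0,0,0,0,0,0,0,0,0]}}

```text
clock: 18.2
position: [0.4647, 0.0409, 0.0504]
ee_rot: [-0.231, -3.129, 0.001]
force: [-7.4, 1.1, 4.5]
width: 0.002
gripper_force: 3.3
```

```bash
python3 -c "from h import *;keeper([0])"
```

```text
at rack [-0.0166 -0.0566] z 0.0503818398093384 F [-7.4  1.1  4.5]
shift [0. 0. 0.] turn 0.003 pos [0.4647 0.0409 0.0504] tilt -1.0 t 18.2
0 rack [-0.0145 -0.058 ] tool dx dy [-0.0021 -0.0014] world [0.467 0.039]
```

Converted, -0.002 m is -0.04.

Call:
{"api": "jog_arm", "payload": {"increments": [-0.04,0,0,0,0,-0.04,0,0,0,0,0,0,0,0,0]}}

```text
clock: 18.5
position: [0.4649, 0.0407, 0.0499]
ee_rot: [-0.23, -3.122, 0.001]
force: [-16.9, 4.4, 14.3]
width: -0.0
gripper_force: 9.0
```

Call:
{"api": "jog_arm", "payload": {"increments": [-0.04,0,0,0,0,-0.02,0,0,0,0,0,0,0,0,0]}}

```text
clock: 18.8
position: [0.4651, 0.0406, 0.0496]
ee_rot: [-0.228, -3.118, 0.001]
force: [-24.6, 5.5, 22.6]
width: 0.006
gripper_force: 13.1
```

Call:
{"api": "jog_arm", "payload": {"increments": [-0.02,0,0,0,0,-0.02,0,0,0,0,0,0,0,0,0]}}

```text
clock: 19.1
position: [0.4652, 0.0405, 0.0494]
ee_rot: [-0.227, -3.114, 0.002]
force: [-31.0, 6.1, 27.0]
width: 0.006
gripper_force: 15.9
```

Converted, -0.04 m is -0.8, 0.03 m is 0.6.

Call:
{"api": "jog_arm", "payload": {"increments": [0.16,0,0,0,0,0.3,0,0,0,0,0.2,0,-0.4,0,0,0,0,-0.8,0,0,0,0,-0.8,0,0,0.4,0,-0.8,0,0,0.6,0.6,0,0,0,0.4,0.8,0,0,0,0,0.8,0,0,0,0,0.8,0,0,0]}}

```text
clock: 20.1
position: [0.3957, 0.2046, 0.1914]
ee_rot: [0.232, 3.132, 0.002]
force: [0.8, 0.2, 1.2]
width: -0.0
gripper_force: 0.0
```

```bash
python3 - <<'E'
from h import *
s=arm.observe();im=arm.get_image("wrist")["image"];T=arm.get_image("top")["image"];S=arm.get_image("scene")["image"]
m=np.zeros((600,800,3),np.uint8);m[:300,:400]=cv2.resize(im,(400,300));m[300:,:390]=cv2.resize(T[230:330,205:335],(390,300));m[0:315,400:]=cv2.resize(S[195:305,160:300],(400,315));m[330:570,400:720]=cv2.resize(T[220:340,300:460],(320,240));cv2.imwrite("pics/m9.png",m);print(s["position"],s["force"])
E
```

```text
[0.3957275  0.20456666 0.19138093] [0.79560053 0.21689438 1.20832682]
```

View pics/m9.png

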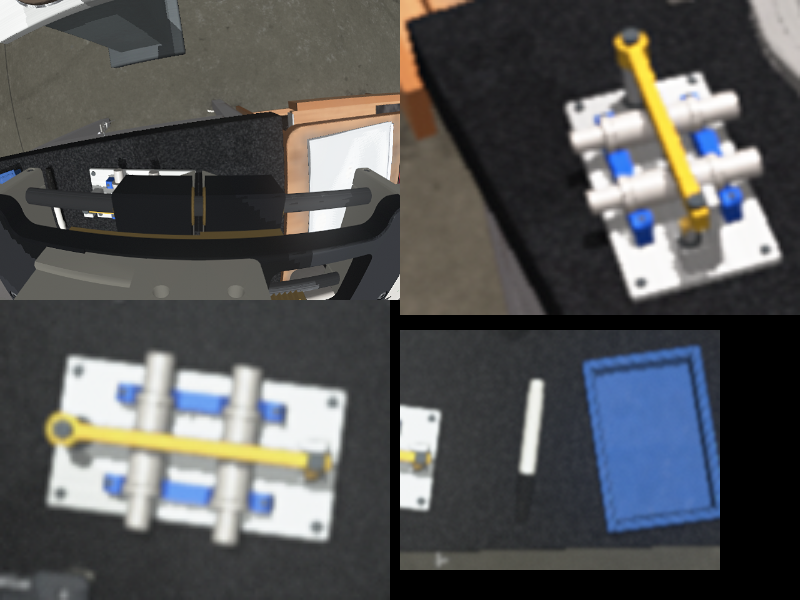

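The keeper runs from (63,430) to (320,462) in the top inset, parallel to the plate edge within about 0.3°. A springback would show as 4.6° or more, so it has snapped shut. Both shafts are under it, and the pen lies free between the carrier and the empty tray.

```bash
python3 -c "from h import *;print(arm.sign_off())"
```

```text
the job is handed in; nothing more can be done
None
```

I handed the job in at about 20 s on the clock. In the last pictures the pen lies flat on the granite, both shafts are seated, and the keeper lies parallel to the carrier, as it would when shut. The final judgement was not reported back.

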